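# Turn the caddy so it stacks over the glasses, then slide it home

### The job

Put the white caddy on top of the grey tote that holds the tea glasses: turn it half round so that it stacks on the tote's rails instead of nesting down onto the glasses, and set it gently on the rails just short of the two sprung bumps. Then slide it along the rails, over the bumps and under the keepers, until you feel it bear firmly on the end stops (about 8 N more than the rubbing on the way), never pushing or pressing harder than about 20 N. Let go of it there, lying flat with the bumps sprung up behind its lugs, and leave the glasses and the other tea things alone.

Things in the scene. Friction and masses are not known exactly. Their poses are not given: they have to be found in the camera images.
- caddy: white plastic caddy, loose, empty, 0.25-0.49 kg. Open box 150 mm long (x), 84 wide (y), walls 55 mm high, 4 thick, cut down to 25 mm over the last 27 mm at +x (low end). Origin: centre of underside. Starts on the tray, low end roughly towards the robot. With its x against the tote's x its lugs drop through the rail gaps and it nests onto the glasses; with its x along the tote's x it stacks on the rails.
- caddy_grip (a point): point in the caddy's handle, an upright panel across its middle: 14 mm thick along x (centred on x = 0), 60 mm wide along y, top 100 mm above the underside, 45 mm clear of the walls. This point lies 84 mm above the underside; grip the 14 mm thickness, closing along the caddy's x
- caddy_low_end (a point): middle of the caddy's low end, 75 mm along +x from its origin, at underside height
- caddy_lugs (a point): midway between the leading pair of lugs, at their underside: 60 mm along +x and 6 mm above the caddy's origin. Four lugs stick out 12 mm from the long sides (108 mm overall), each 16 mm long, from 6 to 16 mm above the underside; the trailing pair is centred at x = -32 mm
- base: grey tote fixed to the worktop, 210 mm long (x), 124 wide; end walls 85 mm high, two glasses inside, tops 83 mm above the worktop. Origin: centre of underside; +x points away from the robot within 0.35 rad. Each side has an inward rail 11 mm wide, top 100 mm above the worktop; 90 mm between rails, 112 between walls, so the lugs have 2 mm play each side. The rail frame is rubber-mounted: it sinks 1 mm at 10 N
- base_gap (a point): middle of the pair of gaps in the rails at x = -2 to +20 mm of the tote, at rail-top height; another pair of gaps at x = -94 to -72 mm. Lugs that stand over a gap drop through
- base_keeper (a point): midway between the near edges of the two keepers, at their underside: x = 66 mm of the tote, 12.5 mm above the rails. They hang over the rails from x = 66 to 91 mm; lug tops ride 10 mm above the rails
- base_home (a point): where the caddy's origin is when stacked with its leading lugs against the stops: 13 mm along x from the tote's centre, 94 mm above the worktop; axes as the tote's
- base_land (a point): where to set down the caddy's origin, turned to stack: 36 mm short of home (towards the tote's -x), same height; 4 mm either way is safe. From here slide towards the tote's +x. The bumps are met after about 5 mm, are level or nearly so with the rails from about 12 mm on, and spring up behind the lugs at about 34.5 mm; then 1.5 mm of play to the stops
- stops: two black rubber stop blocks on the rails at the tote's +x end, under the keepers, faces at x = 81 mm of the tote's frame (origin and axes as the tote's); stiff: they yield together 0.5 mm at 10 N, and spring back
- latch (a joint): how far the two sprung steel bumps (one piece; round, radius 12 mm, centred at x = 57 mm of the tote, 2 mm proud of the rails) are pressed down, in m: 0 is up, 0.002 level with the rails; together they push up with 3 N when up, 5 N when level. Pushing the leading lugs over them takes some 3 to 10 N along the rails, rubbing included
- glass1: one of the two tea glasses in the tote, 56 mm across, 78 mm tall, origin under its foot; leave it alone
- glass2: the other tea glass in the tote
- tray: square black melamine tray, fixed, 400 mm, floor 6 mm thick, rim 19 mm high; origin under its centre
- glass3: third tea glass, standing on a saucer on the tray; leave it alone
- saucer1: saucer on the tray, 112 mm across, 13 mm high; leave it alone
- saucer2: saucer on top of the first; leave it alone
- saucer3: saucer under the third glass; leave it alone
- spoon1: teaspoon 130 mm long on the tray left of the caddy; leave it alone
- spoon2: teaspoon on the tray right of the caddy; leave it alone
- sugar_pot: steel sugar pot with clipped-on lid, 88 mm across, 93 mm tall, on the tray; leave it alone
There are look-alikes about, which are no part of the job. What is shaped like the caddy but blue is not meant. Leave any blue look-alike of the base alone.

How it is judged:
On the way, in this order (a step that is already met when the one before it is completed fails the run):
1. the caddy, turned half round, rests on the rails short of the bumps (x of caddy in the frame of base_land between -0.008 and 0.008 m and y of caddy in the frame of base_home between -0.005 and 0.005 m and z of caddy in the frame of base_home between -0.0025 and 0.0025 m and angle between caddy's own z axis and vertical below 0.04 rad and angle between the x axis of caddy and the x axis of base, either way round below 0.06 rad and x of caddy_low_end in the frame of base_home above 0.02 m and contact force between caddy and base above 0.5 N), for 0.15 s.
2. the caddy, slid home, is pushed against the stops with more than 3 N (x of caddy in the frame of base_home between -0.003 and 0.003 m and y of caddy in the frame of base_home between -0.005 and 0.005 m and z of caddy in the frame of base_home between -0.0025 and 0.0025 m and angle between caddy's own z axis and vertical below 0.04 rad and angle between the x axis of caddy and the x axis of base, either way round below 0.06 rad and x of caddy_low_end in the frame of base_home above 0.02 m and contact force between caddy and stops above 3 N), for 0.15 s.
At the end, for the whole second after the job is handed in: The caddy lies flat on the tote's rails, turned to stack (its x along the tote's x within 0.06 rad, level within 0.04 rad), its origin within 3 mm along x, 5 mm across and 2.5 mm in height of base_home, the sprung bumps up again behind its lugs (latch below 0.8 mm), at rest and let go (x of caddy in the frame of base_home between -0.003 and 0.003 m and y of caddy in the frame of base_home between -0.005 and 0.005 m and z of caddy in the frame of base_home between -0.0025 and 0.0025 m and angle between caddy's own z axis and vertical below 0.04 rad and angle between the x axis of caddy and the x axis of base, either way round below 0.06 rad and x of caddy_low_end in the frame of base_home above 0.02 m and value of joint latch below 0.0008 m and linear speed of caddy below 0.01 m/s and contact force between caddy and the fingers below 0.05 N); the robot touches nothing.
It fails at once if the caddy is pushed or pressed on the tote with more than 30 N (contact force between caddy and base above 30 N).
It fails at once if the caddy bears on the glasses in the tote (contact force between caddy and glass1 above 1 N or contact force between caddy and glass2 above 1 N).
It fails at once if a glass is shifted more than 15 mm or tipped (distance of any of glass1, glass2 from where it was at the start of the episode above 0.015 m or angle between any of glass1, glass2, glass3's own z axis and vertical above 0.3 rad).
It fails at once if the tea things on the tray are shifted more than 20 mm (distance of any of glass3, saucer1, saucer2, saucer3, spoon1, spoon2, sugar_pot from where it was at the start of the episode above 0.02 m).
It also fails if it takes over 58 s, if anything falls off the work surface, if the arm or the gripper's body presses on something with over 40 N, if the wrist force passes 120 N, or if a joint passes its speed limit or range.

### The arm

A 6-joint arm with a two-finger parallel gripper is mounted at the origin on the work surface. World frame = base frame: x ahead of the robot, y to its left, z up, the work surface at z = 0. Lengths are in m, angles in rad, forces in N, time in s.
With the tool pointing down it reaches from about 0.4 to 0.825 m from the base axis. Payload 7 kg.
Tool frame: the origin (TCP) lies midway between the tips of the shut fingers; the grasp point (between the pads) lies 19 mm behind it; z points along the fingers, y is the line along which they close (so a half turn about z gives the same grasp; the last joint's range is limited). The gripper opens to 88 mm and grips with 3 to 60 N. Pads are 19 mm wide; open, the fingers measure 130 mm over their backs; the gripper's body (78 mm by 193 mm) begins 47 mm behind the grasp point.
Start: joints at [-1.058, 0.359, 0.012, 0, -1.224, -0.288], TCP at [0.15, -0.658, 0.227] pointing down, gripper open.
Joint ranges: [-3.07, 3.07], [-1.43, 2.12], [-1.02, 1.25], [-3.03, 1.67], [-3.05, -0], [-3.03, 3.03]. Speed limits (rad/s): [2.39, 2.39, 3.01, 3.14, 3.14, 3.14].

### API

Orientations are given as [roll, pitch, yaw] about the fixed x, y, z axes, in that order (R = Rz(yaw) Ry(pitch) Rx(roll)).
In Python, from station import telemetry, eyes, ticket, recognise, trace gives the robot as it stands. The module is installed in compiled form; this text tells all that it offers.
- The arm moves only by the tool servo_tool, never from a script. Its argument "series" is a list that holds one entry, the list of rows, each a list of 4 numbers: the shift along the tool's x, y, z in mm, then the turn about the tool's z in rad. In form: [[[x, y, z, roll], ...]]. A call has exactly 10 rows; each row shifts and turns the commanded pose from where the row before left it, along the tool's axes as they then stand; what a row does not reach is not made up. A row lasts 1/12 s, in which the tool goes at most 41.7 mm and 7.16 degrees, less where a joint would pass 70% of its speed; a pose out of reach is approached as far as the arm can. A call is refused whole if a number of a shift passes 41.7 or a number of a turn 0.125, either way. A call with a gripper value outside its range is refused whole. "claw" is the gripper's target within -1 to 1 (shut at 1, half-way at 0, fully open at -1), set as the call begins (left out, the last holds). The fingers move at their own pace and stop on an object; "grip_force" is the grip in N (left out, the last holds). Time passes only in rows, so rows that do not move let the fingers close, or fill a call up. It gives the time, the measured TCP pose, the force, the opening and the grip force at its end, in the units of the state.
- telemetry.get_state(): the state, without advancing time (a new reading comes with each control period).
- eyes.grab_frame(name): name is "side" or "top" or "wrist"; returns the picture (384x512x3 uint8, red, green, blue); there is no depth.
- eyes.calibration(name): a dict with "mtx" (3x3 intrinsics, pixels), "k1" (the pictures are not rectified: a ray, as slopes to the right and down, at radius r is drawn at 1 + k1 r^2 times it, then the intrinsics apply), "rvec" (rotation vector, rad) and "tvec" (3), from world to camera coordinates, as OpenCV has them. Camera axes: x right, y down, z forward; pixel columns grow to the right and rows downward; lengths in m; the calibration is good to about 2 mm. A picture is of the moment at which its call begins: read the wrist's pose just before it. calibration takes no time and is no camera call; for the wrist camera it gives the pose at the moment of the call.
- ticket.job_done(): hands the job in; it is judged then, once.
Trained networks look in the newest picture that a camera, given by its name, has taken for a name from the list of things; names that differ only in an ending like _2 or _b are one class to them, and where a whole thing is asked for, a point or a joint stands for the part that bears it (a point fixed in the world has none). Each returns a list of dicts, best first, with "conf" (0 to 1); they miss things now and then, are a little off and sometimes report something else, mostly with a low value. They report only what shows in the picture. A call takes as long as a camera call. They do not tell look-alikes from the thing itself.
- recognise(camera, name): "position" ([x, y, z] in m, in world coordinates, good to about 4 mm: the middle of the surface that is visible of it).
- trace(camera, name): "mask" (384x512 bool, what is visible of it).
The state is a dict: "t": time; "q": joint angles; "qd": joint speeds; "joint_efforts": joint torques, N m; "eef_pos": TCP position; "ee_rot": TCP orientation; "force": force on the tool from outside, world axes, zero at the start; "moment": the same for the moment, N m; "width": finger opening in m; "gripper_force": force on a finger pad.
Only numpy, scipy, OpenCV 4.12 (cv2) and the standard library are available. Lean on these libraries where they do the work, as an engineer would, in place of code of your own. Each camera call takes 0.05 s, during which the arm holds its last target. There are 200 camera calls.

## Working session

There is one attempt and no reset: what is moved stays moved. The work goes in short steps, Python scripts to look and compute and a tool call to move; the robot and the scene stay as the last step left them, time stands still between calls to the robot, and variables do not carry over. Pictures are saved under pics/ and viewed, at most 10 in all, crops included, and the job is handed in when it is done.

Besides the shell and the picture viewer there is one more tool, called after "Request:" by a JSON object that holds its "method" and its "body", one argument or row to a line. servo_tool: Moves the arm, as the interface text tells. Its arguments: {"type":"object","properties":{"series":{"type":"array"},"claw":{"type":"number"},"grip_force":{"type":"number"}},"required":["series"]}

```bash
mkdir -p pics; cat > h.py <<'E'
import numpy as np, cv2
from station import telemetry, eyes, ticket, recognise, trace
def snap(cam,fn=None):
    im=eyes.grab_frame(cam)
    if fn: cv2.imwrite('pics/'+fn,cv2.cvtColor(im,cv2.COLOR_RGB2BGR))
    return im
def cal(cam):
    c=eyes.calibration(cam); return np.array(c['mtx'],float),float(c['k1']),cv2.Rodrigues(np.array(c['rvec'],float))[0],np.array(c['tvec'],float).ravel()
def ray_plane(c,uv,z):
    K,k,R,t=c; uv=np.atleast_2d(np.array(uv,float))
    p=cv2.undistortPoints(uv[:,None],K,np.array([k,0,0,0,0.]))[:,0]
    d=np.c_[p,np.ones(len(p))]@R; o=-R.T@t
    return o+d*((z-o[2])/d[:,2])[:,None]
def proj(c,P):
    K,k,R,t=c
    return cv2.projectPoints(np.atleast_2d(np.array(P,float)),cv2.Rodrigues(R)[0],t,K,np.array([k,0,0,0,0.]))[0][:,0]
E
python3 - <<'E'
from h import *
np.set_printoptions(precision=4,suppress=True)
s=telemetry.get_state();print(s['t'],s['eef_pos'],s['ee_rot'],s['force'],s['width'])
a=snap('top','top0.png');
for n in ['caddy','base','caddy_grip','caddy_low_end','base_keeper','base_home','stops']:
    print(n,[(np.round(r['position'],3),round(r['conf'],2)) for r in recognise('top',n)])
b=snap('side','side0.png')
for n in ['caddy','base','caddy_grip','caddy_low_end']:
    print(n,[(np.round(r['position'],3),round(r['conf'],2)) for r in recognise('side',n)])
cv2.imwrite('pics/both.png',cv2.cvtColor(a,4))
E
```

```text
0.0 [ 0.1503 -0.6576  0.2256] [ 3.14   -0.0001 -2.917 ] [-0.384   0.1929 -0.4587] 0.08738727500874192
caddy [(array([0.541, 0.223, 0.011]), 0.94), (array([0.219, 0.326, 0.016]), 0.58), (array([ 0.544, -0.169,  0.05 ]), 0.43)]
base [(array([ 0.37 , -0.426,  0.036]), 0.96), (array([ 0.602, -0.161,  0.03 ]), 0.94)]
caddy_grip [(array([0.223, 0.325, 0.014]), 0.64), (array([0.54 , 0.223, 0.007]), 0.62), (array([ 0.598, -0.157,  0.028]), 0.19)]
caddy_low_end [(array([0.541, 0.22 , 0.007]), 0.91), (array([0.221, 0.325, 0.013]), 0.59)]
base_keeper [(array([ 0.597, -0.163,  0.029]), 0.97), (array([ 0.367, -0.426,  0.033]), 0.68)]
base_home [(array([ 0.369, -0.424,  0.037]), 0.87), (array([ 0.601, -0.156,  0.026]), 0.67)]
stops []
caddy [(array([0.212, 0.325, 0.025]), 0.72), (array([0.537, 0.24 , 0.03 ]), 0.58)]
base [(array([ 0.37 , -0.346,  0.067]), 0.9), (array([ 0.584, -0.099,  0.07 ]), 0.59)]
caddy_grip [(array([0.54 , 0.24 , 0.033]), 0.74)]
caddy_low_end [(array([0.208, 0.324, 0.024]), 0.89), (array([0.539, 0.243, 0.031]), 0.76), (array([ 0.589, -0.099,  0.073]), 0.73), (array([0.678, 0.263, 0.021]), 0.45)]
```

View pics/top0.png

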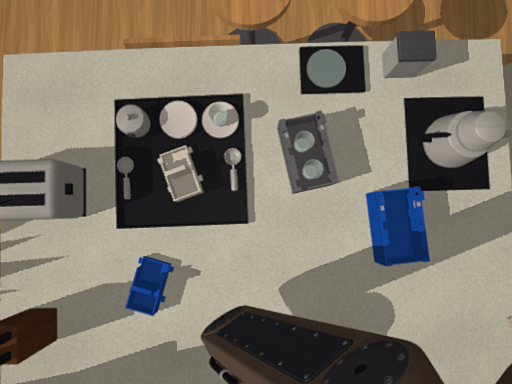

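View pics/side0.png

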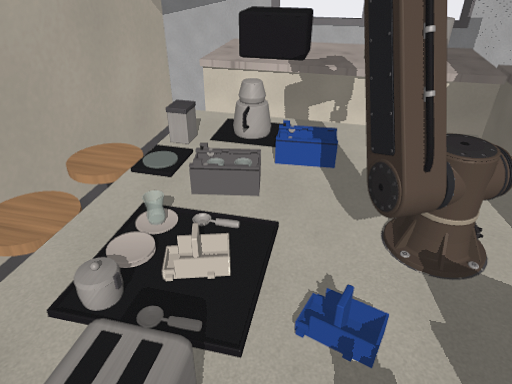

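The white caddy is at about (181,174) and the grey tote with two glasses at (309,152) in the top view. The blue ones are look-alikes. I'll fit both poses by silhouette.

```bash
cat >> h.py <<'E'
from scipy.optimize import minimize
def box(x0,x1,y0,y1,z0,z1): return np.array([[x,y,z] for x in(x0,x1) for y in(y0,y1) for z in(z0,z1)],float)/1000
CAD=[box(-75,48,-42,42,0,55),box(48,75,-42,42,0,25),box(-7,7,-30,30,0,100)]+[box(c-8,c+8,s*48-6,s*48+6,6,16) for c in(60,-32) for s in(1,-1)]
TOTE=[box(-105,105,-62,62,0,85)]+[box(-105,105,s*56.5-5.5,s*56.5+5.5,85,100) for s in(1,-1)]+[box(66,91,s*56.5-5.5,s*56.5+5.5,100,116) for s in(1,-1)]
def place(B,p,z): c,s=np.cos(p[2]),np.sin(p[2]); return B@np.array([[c,-s,0],[s,c,0],[0,0,1]]).T+[p[0],p[1],z]
def render(c,M,p,z,sc=1):
    m=np.zeros((384,512),np.uint8)
    for B in M: cv2.fillConvexPoly(m,cv2.convexHull((proj(c,place(B,p,z))*16).round().astype(np.int32)),1,shift=4)
    return m
def fit(views,M,p0,z):
    f=lambda p:-sum((lambda r:(r&m).sum()/(r|m).sum())(render(c,M,p,z)) for c,m in views)
    best=None
    for d in(-.15,0,.15):
        s0=np.array(p0)+[0,0,d]
        r=minimize(f,s0,method='Nelder-Mead',options=dict(initial_simplex=[s0,s0+[.01,0,0],s0+[0,.01,0],s0+[0,0,.1]],xatol=1e-4,fatol=1e-4))
        if best is None or r.fun<best.fun: best=r
    return best.x,-best.fun/len(views)
def getmask(cam,name,p,z):
    c=cal(cam); uv=proj(c,[[p[0],p[1],z]])[0]
    L=trace(cam,name); print(cam,name,[(round(r['conf'],2),int(r['mask'].sum())) for r in L])
    key=lambda r:np.hypot(*(np.argwhere(r['mask'])[:,::-1].mean(0)-uv))
    return c,min(L,key=key)['mask'].astype(np.uint8)
E
python3 - <<'E'
from h import *
np.set_printoptions(precision=4,suppress=True)
snap('top')
vc=[getmask('top','caddy',(.541,.223),.03)]; vt=[getmask('top','base',(.6,-.16),.05)]
snap('side')
vc.append(getmask('side','caddy',(.541,.223),.03))
vt.append(getmask('side','base',(.6,-.16),.05))
vc[0][1][:]=cv2.morphologyEx(vc[0][1],3,np.ones((9,9)))
for a in(0,np.pi): print('caddy',a,fit(vc,CAD,(.541,.223,a+.2),.006),fit(vc[:1],CAD,(.541,.223,a+.2),.006))
print('tote',fit(vt,TOTE,(.6,-.16,.2),0),fit(vt[:1],TOTE,(.6,-.16,.2),0))
E
```

```text
top caddy [(0.83, 1854), (0.59, 1518), (0.46, 2754)]
top base [(0.64, 2761), (0.6, 4100)]
side caddy [(0.62, 2861), (0.6, 4596)]
side base [(0.77, 2474), (0.55, 2996)]
caddy 0 (array([0.5446, 0.221 , 0.3099]), np.float64(0.933303580383111)) (array([0.546 , 0.219 , 0.3505]), np.float64(0.9100655151876117))
caddy 3.141592653589793 (array([0.5448, 0.2199, 3.463 ]), np.float64(0.8488885272073193)) (array([0.541 , 0.2155, 3.4186]), np.float64(0.8484848484848485))
tote (array([ 0.5923, -0.1557,  0.1855]), np.float64(0.8219505990908487)) (array([ 0.595 , -0.1532,  0.1801]), np.float64(0.7538923791313848))
```

Request:
{"method": "servo_tool", "body": {
  "series": [
    [[0, 0, -40, 0], [0, 0, -40, 0], [0, 0, -40, 0], [0, 0, -40, 0], [0, 0, -20, -0.1], [0, 0, 0, -0.1], [0, 0, 0, -0.1], [0, 0, 0, -0.1], [0, 0, 0, -0.1], [0, 0, 0, -0.1]]
  ],
  "claw": -1
}}

```text
t: 1.78
eef_pos: [0.1504, -0.658, 0.4066]
ee_rot: [-3.142, 0.0, -2.312]
force: [0.4, -0.8, 0.8]
width: 0.0876
gripper_force: 0.0
```

```bash
python3 - <<'E'
import cv2,numpy as np
a=cv2.imread('pics/top0.png')[135:215,140:220];b=cv2.imread('pics/side0.png')[215:295,155:245]
r=lambda i:cv2.resize(i,(400,400),interpolation=2)
cv2.imwrite('pics/crop.png',np.hstack([r(a),r(b)]))
E
```

```text
(no output)
```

View pics/crop.png

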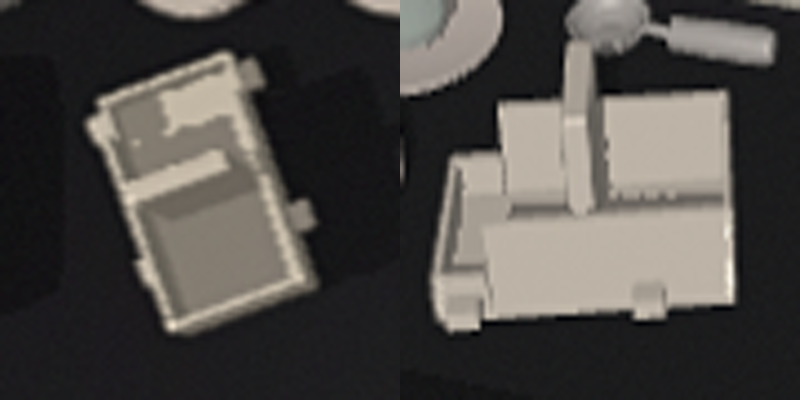

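The low end at crop (110,90) points away from the robot, which isn't what the task says. I need to check the tote's direction (keepers, gaps) up close before deciding on the turn.

Request:
{"method": "servo_tool", "body": {
  "series": [
    [[-40, 0, 0, 0], [-40, 0, 0, 0], [-40, 0, 0, 0], [-40, 0, 0, 0], [-40, 0, 0, 0], [-40, 0, 0, 0], [-40, 0, 0, 0], [-40, 0, 0, 0], [-40, 0, 0, 0], [-40, 0, 0, 0]]
  ]
}}

```text
t: 2.62
eef_pos: [0.4228, -0.3625, 0.407]
ee_rot: [-3.141, 0.0, -2.317]
force: [1.6, -0.6, 0.1]
width: 0.0877
gripper_force: 0.0
```

Request:
{"method": "servo_tool", "body": {
  "series": [
    [[-40, 7, 0, 0], [-40, 7, 0, 0], [-40, 7, 0, 0], [-40, 7, 0, 0], [-40, 7, 0, 0], [0, 0, 0, -0.12], [0, 0, 0, -0.12], [0, 0, 0, -0.12], [0, 0, 0, -0.12], [0, 0, 0, -0.12]]
  ]
}}

```text
t: 3.45
eef_pos: [0.532, -0.1933, 0.4066]
ee_rot: [-3.142, 0.0, -1.71]
force: [0.0, -0.1, 0.6]
width: 0.0875
gripper_force: 0.0
```

Request:
{"method": "servo_tool", "body": {
  "series": [
    [[0, 0, 0, -0.11], [0, 0, 0, -0.11], [0, 0, 0, -0.11], [0, 0, 0, 0], [0, 0, 0, 0], [0, 0, 0, 0], [0, 0, 0, 0], [0, 0, 0, 0], [0, 0, 0, 0], [0, 0, 0, 0]]
  ]
}}

```text
t: 4.28
eef_pos: [0.532, -0.1936, 0.4066]
ee_rot: [-3.142, -0.0, -1.387]
force: [0.4, 0.0, 0.7]
width: 0.0879
gripper_force: 0.0
```

```bash
python3 - <<'E'
from h import *
np.set_printoptions(precision=4,suppress=True)
s=telemetry.get_state();print(s['t'],s['q'],s['eef_pos'],s['ee_rot'],s['force'])
c=cal('wrist');print('cam',-c[2].T@c[3],c[2][2])
snap('wrist','w1.png')
snap('top','t1.png')
for n in ['base_keeper','stops','base_gap','base']: print(n,[(np.round(r['position'],3),round(r['conf'],2)) for r in recognise('wrist',n)])
E
```

```text
4.2833 [-0.0034  0.1152  0.0898 -0.     -1.5453  0.1868] [ 0.532  -0.1936  0.4066] [-3.1416 -0.     -1.3874] [0.4344 0.0232 0.6667]
cam [ 0.5455 -0.2699  0.5642] [-0.0522  0.2776 -0.9593]
base_keeper [(array([ 0.592, -0.142,  0.049]), 0.8), (array([ 0.35 , -0.418,  0.018]), 0.56)]
stops [(array([ 0.666, -0.094,  0.109]), 0.4)]
base_gap [(array([ 0.592, -0.139,  0.04 ]), 0.77), (array([ 0.35 , -0.416,  0.022]), 0.75), (array([0.566, 0.184, 0.023]), 0.15)]
base [(array([ 0.595, -0.144,  0.042]), 0.89), (array([ 0.352, -0.418,  0.017]), 0.67)]
```

View pics/w1.png

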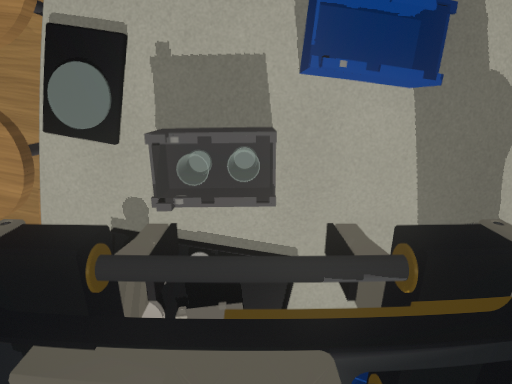

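Keepers are at the left (far) end at about (160,165), so tote +x points away from the robot. The caddy's low end points that way already, and I'll confirm that up close. First, refine the tote fit.

```bash
python3 - <<'E'
from h import *
np.set_printoptions(precision=4,suppress=True)
hull=lambda m:cv2.fillConvexPoly(np.zeros_like(m),cv2.convexHull(np.argwhere(m)[:,::-1].astype(np.int32)),1)
V={}
for cam in('wrist','top','side'):
    im=snap(cam); c,m=getmask(cam,'base',(.594,-.155),.05); m=cv2.morphologyEx(m,2,np.ones((3,3)));V[cam]=(c,m,im)
import pickle
f=lambda vs,M:fit([(V[v][0],hull(V[v][1])) for v in vs],M,(.594,-.155,.185),0)
import h
r0=h.render
def rh(c,M,p,z): return hull(r0(c,M,p,z))
h.render=rh
for vs in(['wrist'],['top'],['side'],['wrist','top']):print(vs,f(vs,TOTE))
p=f(['wrist','top'],TOTE)[0]
out=[]
for v,(x0,y0) in(('wrist',(130,110)),('top',(260,95))):
    c,m,im=V[v]; b=cv2.cvtColor(im,4)[y0:y0+110,x0:x0+160]; b=cv2.resize(b,None,fx=5,fy=5,interpolation=2) if v=='wrist' else cv2.resize(b,None,fx=5,fy=5,interpolation=2)
    for z,hy in((.1,.062),(.1,.045)):
        P=place(np.array([[-.105,-hy,z],[.105,-hy,z],[.105,hy,z],[-.105,hy,z]]),p,0)
        cv2.polylines(b,[(((proj(c,P)-[x0,y0])+.5)*5).astype(np.int32)],True,(0,255,0),1)
    for gx in(-.094,-.072,-.002,.02,.066,.091):
        P=place(np.array([[gx,-.056,.1],[gx,-.045,.1]]),p,0);cv2.polylines(b,[(((proj(c,P)-[x0,y0])+.5)*5).astype(np.int32)],False,(0,0,255),1)
    b=cv2.convertScaleAbs(b,alpha=1.5)
    cv2.imwrite(f'pics/ov_{v}.png',b)
E
```

```text
wrist base [(0.7, 11633)]
top base [(0.88, 3804), (0.66, 972), (0.21, 1516)]
side base [(0.8, 2329), (0.67, 3043)]
['wrist'] (array([ 0.594, -0.155,  0.035]), np.float64(0.0))
['top'] (array([ 0.5889, -0.1589,  0.2888]), np.float64(0.3258426966292135))
['side'] (array([ 0.5912, -0.1566,  0.1899]), np.float64(0.9779536461277558))
['wrist', 'top'] (array([ 0.5889, -0.1589,  0.2888]), np.float64(0.16292134831460675))
```

View pics/ov_wrist.png

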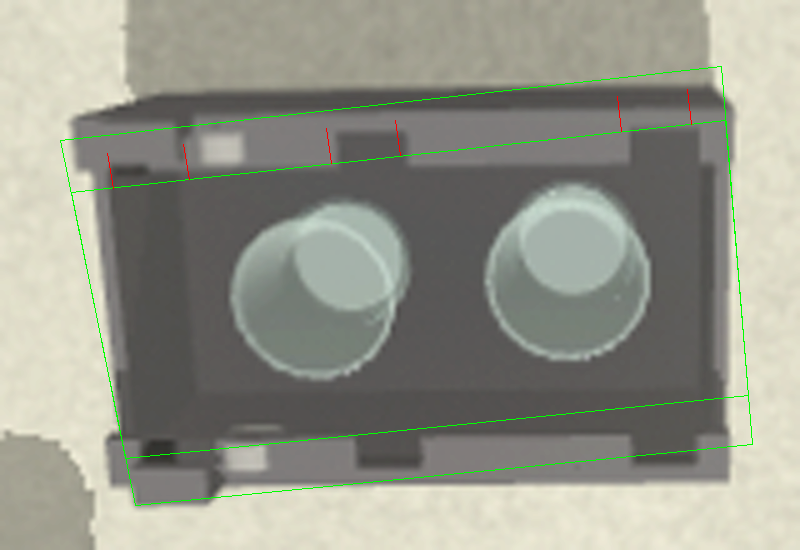

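The overlay is off because the network mask was wrong, but the features are crisp. In crop pixels, the gaps on the upper rail's inner edge are at 338, 407, 630 and 700 (row ~166). On the lower rail's they are at 357, 422, 632 and 697 (row 436). Fit the pose to those.

```bash
cat >> h.py <<'E'
from scipy.optimize import least_squares
def fitpts(c,P,uv,p0,z):
    r=least_squares(lambda p:(proj(c,place(np.array(P,float)/1000,p,z))-uv).ravel(),p0,x_scale=[.01,.01,.1],loss='soft_l1')
    return r.x,(proj(c,place(np.array(P,float)/1000,r.x,z))-uv)
E
python3 - <<'E'
from h import *
np.set_printoptions(precision=4,suppress=True)
c=cal('wrist')
P=[(20,-45,100),(-2,-45,100),(-72,-45,100),(-105,-45,100),(20,45,100),(-2,45,100),(-72,45,100),(-94,45,100),(-105,45,100)]
uv=np.array([(338,168),(407,168),(630,163),(730,163),(357,437),(422,437),(632,436),(697,436),(730,436)])/5+[130,110]-.5
p,r=fitpts(c,P,uv,(.594,-.155,.185),0);print(p,'\n',r)
E
```

```text
[ 0.5903 -0.155   0.1962] 
 [[ 0.0329  0.0238]
 [ 0.0848 -0.2022]
 [-0.2058  0.1871]
 [ 0.709  -0.0424]
 [-0.3991  0.3869]
 [-0.234   0.2399]
 [-0.1448 -0.0455]
 [ 0.1007 -0.203 ]
 [ 0.1192 -0.2825]]
```

View pics/ov_top.png

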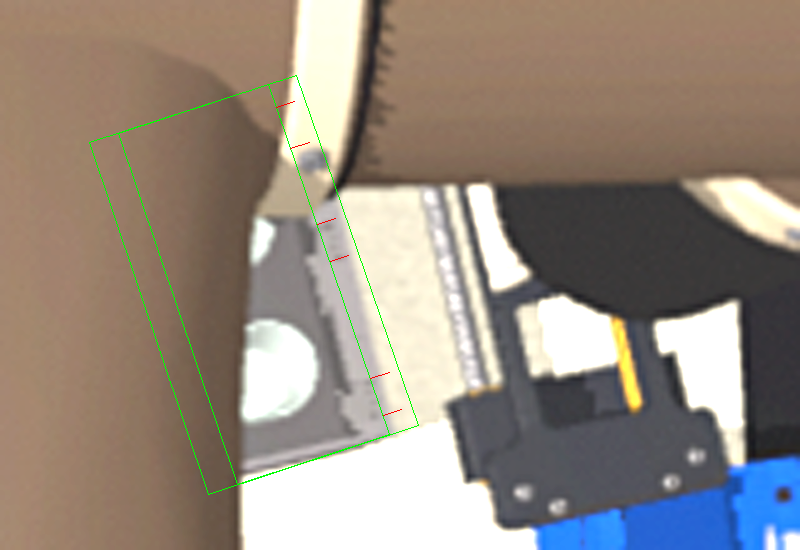

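Request:
{"method": "servo_tool", "body": {
  "series": [
    [[-40, -9, 0, 0], [-40, -9, 0, 0], [-40, -9, 0, 0], [-40, -9, 0, 0], [-40, -9, 0, 0], [-40, -9, 0, 0], [-40, -9, 0, 0], [-40, -9, 0, 0], [-6, -2, 20, -0.07], [0, 0, 20, -0.07]]
  ]
}}

```text
t: 5.72
eef_pos: [0.5455, 0.1437, 0.3664]
ee_rot: [-3.14, 0.001, -1.24]
force: [-0.0, 0.4, -0.4]
width: 0.0877
gripper_force: 0.0
```

Request:
{"method": "servo_tool", "body": {
  "series": [
    [[0, 0, 10, 0], [0, 0, 10, 0], [0, 0, 10, 0], [0, 0, 0, 0], [0, 0, 0, 0], [0, 0, 0, 0], [0, 0, 0, 0], [0, 0, 0, 0], [0, 0, 0, 0], [0, 0, 0, 0]]
  ]
}}

```text
t: 6.55
eef_pos: [0.5452, 0.1404, 0.3369]
ee_rot: [-3.141, 0.0, -1.247]
force: [0.6, 0.4, 0.7]
width: 0.0879
gripper_force: 0.0
```

```bash
python3 - <<'E'
from h import *
np.set_printoptions(precision=4,suppress=True)
s=telemetry.get_state();print(s['t'],s['eef_pos'],s['ee_rot'])
im=snap('wrist','w2.png'); c=cal('wrist')
u=proj(c,[.545,.22,.05])[0].astype(int);print(u)
x0,y0=max(0,u[0]-80),max(0,u[1]-60)
print(x0,y0);b=cv2.cvtColor(im,4)[y0:y0+120,x0:x0+160]
cv2.imwrite('pics/w2c.png',cv2.resize(b,None,fx=5,fy=5,interpolation=2))
E
```

```text
6.55 [0.5452 0.1404 0.3369] [-3.141   0.0001 -1.247 ]
[235 202]
155 142
```

View pics/w2c.png

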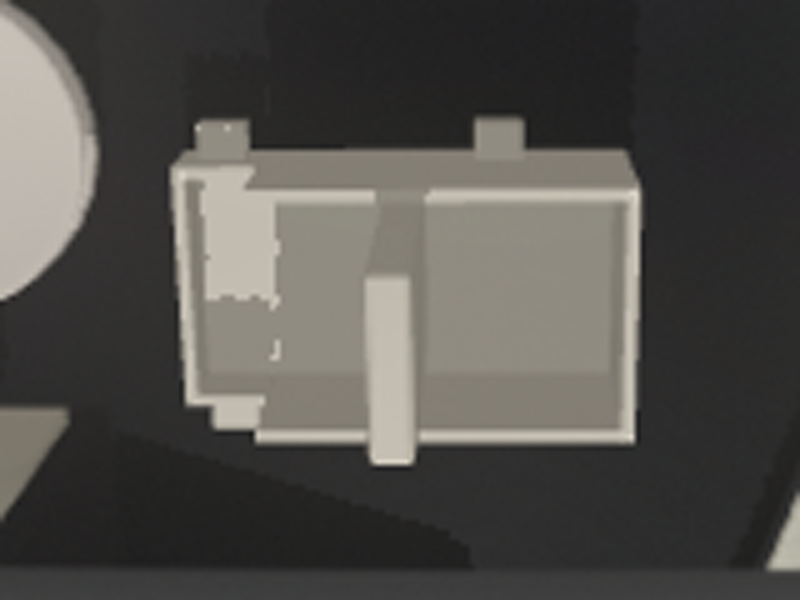

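The low end is at the left of the picture, i.e. away from the robot, so the caddy is already in the stacking direction and only needs about −0.13 rad to match the tote. I read the corners from this crop.

```bash
python3 - <<'E'
from h import *
np.set_printoptions(precision=4,suppress=True)
c=cal('wrist')
P=[(7,-30,100),(-7,-30,100),(7,30,100),(-7,30,100),(-75,-42,55),(-75,42,55),(75,-42,25),(75,42,25),(48,42,55)]
uv=np.array([(365,277),(411,277),(370,466),(415,466),(640,188),(635,443),(172,165),(187,404),(255,443)])/5+[155,142]-.5
p,r=fitpts(c,P,uv,(.545,.22,.33),.006);print(p,'\n',r)
s=telemetry.get_state();y=s['ee_rot'][2]
d=p[:2]-s['eef_pos'][:2]
print('tool dx,dy mm',1000*(d@[np.cos(y),np.sin(y)]),1000*(d@[np.sin(y),-np.cos(y)]),'turn',-(p[2]-np.pi/2-y),'dz to z=.071',(s['eef_pos'][2]-.071)*1000)
E
```

```text
[0.5454 0.2207 0.3254] 
 [[-0.41   -1.0715]
 [ 0.4644 -1.083 ]
 [-0.3408  0.5769]
 [ 0.3139  0.5786]
 [ 0.5061  0.2118]
 [-0.0563 -0.1561]
 [-0.0379  0.3773]
 [ 0.0267  0.4067]
 [-0.4828 -0.099 ]]
tool dx,dy mm -76.02186071455898 -25.777591174890226 turn -0.001435384151800445 dz to z=.071 265.7730670892786
```

Request:
{"method": "servo_tool", "body": {
  "series": [
    [[-38, -13, 0, 0], [-38, -13, 0, 0], [0, 0, 35, 0], [0, 0, 35, 0], [0, 0, 35, 0], [0, 0, 35, 0], [0, 0, 35, 0], [0, 0, 35, 0], [0, 0, 35, 0], [0, 0, 20, 0]]
  ]
}}

```text
t: 7.43
eef_pos: [0.5438, 0.2197, 0.0678]
ee_rot: [3.138, -0.001, -1.247]
force: [-0.8, 0.3, 0.4]
width: 0.0875
gripper_force: 0.0
```

Request:
{"method": "servo_tool", "body": {
  "series": [
    [[0, 0, 0, 0], [0, 0, 0, 0], [0, 0, 0, 0], [0, 0, 0, 0], [0, 0, 0, 0], [0, 0, 0, 0], [0, 0, 0, 0], [0, 0, 0, 0], [0, 0, 0, 0], [0, 0, 0, 0]]
  ],
  "claw": 1,
  "grip_force": 30
}}

```text
t: 8.27
eef_pos: [0.5455, 0.2208, 0.0717]
ee_rot: [-3.141, 0.0, -1.247]
force: [0.1, 0.3, -0.0]
width: 0.0265
gripper_force: 0.0
```

Request:
{"method": "servo_tool", "body": {
  "series": [
    [[0, 0, 0, 0], [0, 0, 0, 0], [0, 0, 0, 0], [0, 0, -3, 0], [0, 0, -5, 0], [0, 0, -10, 0], [0, 0, -20, 0], [0, 0, -20, 0], [0, 0, 0, 0], [0, 0, 0, 0]]
  ]
}}

```text
t: 9.1
eef_pos: [0.546, 0.2213, 0.1311]
ee_rot: [-3.139, 0.001, -1.247]
force: [-0.1, 0.9, -5.0]
width: 0.0141
gripper_force: 30.0
```

Request:
{"method": "servo_tool", "body": {
  "series": [
    [[0, 0, -30, 0], [0, 0, -30, 0], [0, 0, -25, 0], [20, 5, 0, 0], [30, 8, 0, 0], [30, 8, 0, 0], [30, 8, 0, 0], [30, 8, 0, 0], [30, 8, 0, 0], [30, 8, 0, 0]]
  ]
}}

```text
t: 9.93
eef_pos: [0.5578, 0.0128, 0.2133]
ee_rot: [3.14, 0.001, -1.247]
force: [1.1, -0.8, -4.4]
width: 0.0136
gripper_force: 30.0
```

Request:
{"method": "servo_tool", "body": {
  "series": [
    [[30, 8, 0, 0], [30, 8, 0, 0], [30, 9, 0, 0], [30, 9, 0, 0], [30, 9, 0, 0], [17, 4, 0, 0], [0, 0, 0, 0.043], [0, 0, 0, 0.043], [0, 0, 0, 0.042], [0, 0, 0, 0]]
  ]
}}

```text
t: 10.77
eef_pos: [0.5666, -0.1591, 0.2131]
ee_rot: [3.139, 0.001, -1.378]
force: [-0.3, -0.4, -3.6]
width: 0.0139
gripper_force: 30.0
```

```bash
cat >> h.py <<'E'
TP=np.array([.5903,-.155,.196])
def rel(s=None):
    s=s or telemetry.get_state(); d=np.array(s['eef_pos'][:2])-TP[:2]; c,sn=np.cos(TP[2]),np.sin(TP[2])
    y=s['ee_rot'][2]
    g=1000*np.array([c*d[0]+sn*d[1],-sn*d[0]+c*d[1],s['eef_pos'][2]-.0657])
    f=s['force']; F=[c*f[0]+sn*f[1],-sn*f[0]+c*f[1],f[2]]
    print('t',s['t'],'caddy in tote',g,'yaw err',y+np.pi/2-TP[2],'F tote',np.round(F,2),'w',s['width'])
E
python3 - <<'E'
from h import *
np.set_printoptions(precision=4,suppress=True)
rel()
im=snap('wrist'); c=cal('wrist')
u=proj(c,[.568,-.16,.13])[0].astype(int);print(u)
x0,y0=max(0,u[0]-130),max(0,u[1]-100);print(x0,y0)
b=cv2.cvtColor(im,4)[y0:y0+180,x0:x0+260]
cv2.imwrite('pics/w3c.png',cv2.convertScaleAbs(cv2.resize(b,None,fx=3,fy=3,interpolation=2),alpha=1.4))
E
```

```text
t 10.7667 caddy in tote [-24.0468   0.6012 147.3793] yaw err -0.002771839557427047 F tote [-0.38 -0.34 -3.59] w 0.013860858541171405
[249 195]
119 95
```

View pics/w3c.png

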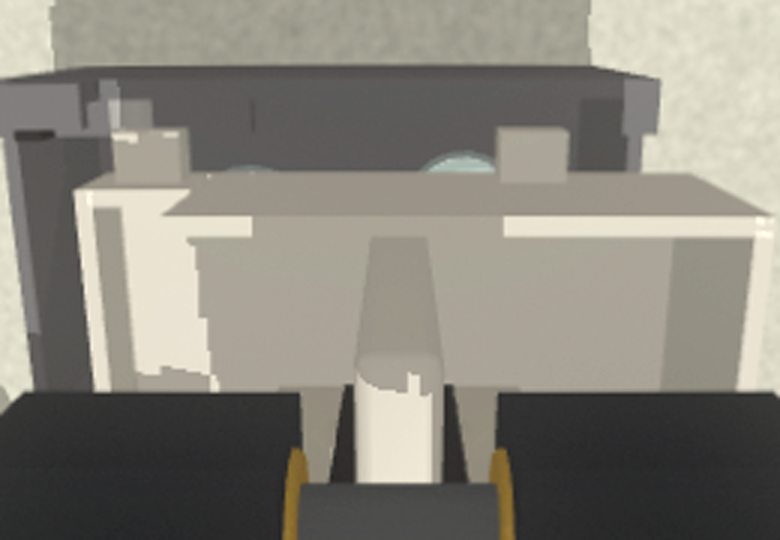

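The view shows lugs at (150,150) and (532,150), the rail stub at (640,108), and the low end at the left (keeper end). I'll check the in-hand pose and the tote pose against it.

```bash
python3 - <<'E'
from h import *
np.set_printoptions(precision=4,suppress=True)
c=cal('wrist'); s=telemetry.get_state()
P=[(-24,-54,16),(-40,-54,16),(52,-54,16),(75,-42,25),(-75,-42,55)]
uv=np.array([(497,128),(568,128),(188,128),(76,188),(775,216)])/3+[119,95]-.5
p,r=fitpts(c,P,uv,(*s['eef_pos'][:2],TP[2]),s['eef_pos'][2]-.0657);print('caddy',p,p[:2]-s['eef_pos'][:2],'yaw-tool',p[2]-s['ee_rot'][2]-np.pi/2,'\n',r)
uvt=np.array([(623,135),(658,135)])/3+[119,95]-.5
print('tote res px',proj(c,place(np.array([(-.094,-.045,.1),(-.105,-.045,.1)]),TP,0))-uvt)
d=p[:2]-TP[:2];a=TP[2];print('caddy in tote',d@[np.cos(a),np.sin(a)],d@[-np.sin(a),np.cos(a)])
E
```

```text
caddy [ 0.5662 -0.1596  0.1945] [-0.0005 -0.0007] yaw-tool -0.0016542171131070926 
 [[ 1.2463  0.3361]
 [ 0.2469  0.4685]
 [-3.7874  0.3821]
 [-1.4523 -0.3866]
 [ 0.8862 -0.4443]]
tote res px [[0.103  0.1124]
 [0.1866 0.2012]]
caddy in tote -0.024498651216944806 0.00013618282868541545
```

Request:
{"method": "servo_tool", "body": {
  "series": [
    [[0, -1, 8, 0], [0, 0, 10, 0], [0, 0, 10, 0], [0, 0, 8, 0], [0, 0, 5, 0], [0, 0, 3, 0], [0, 0, 2, 0], [0, 0, 0, 0], [0, 0, 0, 0], [0, 0, 0, 0]]
  ]
}}

```text
t: 11.65
eef_pos: [0.5689, -0.1588, 0.1691]
ee_rot: [-3.141, -0.0, -1.375]
force: [-0.1, 0.3, -4.5]
width: 0.014
gripper_force: 30.0
```

```bash
python3 -c "
from h import *
np.set_printoptions(precision=4,suppress=True)
rel()"
```

```text
t 11.65 caddy in tote [-21.7623   0.436  103.3601] yaw err 9.049977620606553e-05 F tote [-0.07  0.33 -4.54] w 0.013964578161013302
```

Request:
{"method": "servo_tool", "body": {
  "series": [
    [[0, 1, 2, 0], [0, 0, 2, 0], [0, 0, 1.5, 0], [0, 0, 1, 0], [0, 0, 0.5, 0], [0, 0, 0.5, 0], [0, 0, 0.5, 0], [0, 0, 0, 0], [0, 0, 0, 0], [0, 0, 0, 0]]
  ]
}}

```text
t: 12.48
eef_pos: [0.5676, -0.159, 0.1606]
ee_rot: [-3.142, -0.0, -1.375]
force: [-0.1, -0.5, -3.5]
width: 0.0139
gripper_force: 30.0
```

Request:
{"method": "servo_tool", "body": {
  "series": [
    [[0, 0, 0.3, 0], [0, 0, 0.3, 0], [0, 0, 0.3, 0], [0, 0, 0.3, 0], [0, 0, 0, 0], [0, 0, 0, 0], [0, 0, 0, 0], [0, 0, 0, 0], [0, 0, 0, 0], [0, 0, 0, 0]]
  ]
}}

```text
t: 13.32
eef_pos: [0.5676, -0.159, 0.1594]
ee_rot: [-3.142, -0.0, -1.375]
force: [-0.8, 0.9, -1.5]
width: 0.0135
gripper_force: 30.0
```

```bash
python3 -c "
from h import *
np.set_printoptions(precision=4,suppress=True)
rel()"
```

```text
t 13.3167 caddy in tote [-23.0713   0.5292  93.7478] yaw err 2.8744663093049905e-05 F tote [-0.61  0.99 -1.55] w 0.013526197525729472
```

Request:
{"method": "servo_tool", "body": {
  "series": [
    [[0, 0, 0.1, 0], [0, 0, 0, 0], [0, 0, 0, 0], [0, 0, 0, 0], [0, -0.5, 0, 0], [0, -0.5, 0, 0], [0, -0.5, 0, 0], [0, -0.5, 0, 0], [0, -0.5, 0, 0], [0, -0.5, 0, 0]]
  ]
}}

```text
t: 14.15
eef_pos: [0.5704, -0.1585, 0.1593]
ee_rot: [3.141, -0.0, -1.375]
force: [-1.3, -0.6, -0.9]
width: 0.0137
gripper_force: 30.0
```

```bash
python3 -c "
from h import *
np.set_printoptions(precision=4,suppress=True)
rel()"
```

```text
t 14.15 caddy in tote [-20.162    0.4036  93.5669] yaw err -7.199088226311767e-05 F tote [-1.39 -0.36 -0.88] w 0.013710049899682039
```

Request:
{"method": "servo_tool", "body": {
  "series": [
    [[0, -1, 0, 0], [0, -1, 0, 0], [0, -1, 0, 0], [0, -1, 0, 0], [0, -1, 0, 0], [0, -1, 0, 0], [0, 0, 0, 0], [0, 0, 0, 0], [0, 0, 0, 0], [0, 0, 0, 0]]
  ]
}}

```text
t: 14.98
eef_pos: [0.5753, -0.1575, 0.1591]
ee_rot: [3.139, 0.0, -1.375]
force: [-6.2, -0.9, 2.1]
width: 0.0138
gripper_force: 30.0
```

```bash
python3 -c "
from h import *
np.set_printoptions(precision=4,suppress=True)
rel()"
```

```text
t 14.9833 caddy in tote [-15.2084   0.4933  93.439 ] yaw err -0.0002105455879204965 F tote [-6.25  0.37  2.12] w 0.013761411711630884
```

Request:
{"method": "servo_tool", "body": {
  "series": [
    [[0, -1, 0, 0], [0, -1, 0, 0], [0, -1, 0, 0], [0, -1, 0, 0], [0, -1, 0, 0], [0, 0, 0, 0], [0, 0, 0, 0], [0, 0, 0, 0], [0, 0, 0, 0], [0, 0, 0, 0]]
  ]
}}

```text
t: 15.82
eef_pos: [0.5817, -0.1562, 0.1594]
ee_rot: [-3.141, -0.0, -1.375]
force: [-0.2, -1.2, 0.3]
width: 0.014
gripper_force: 30.0
```

```bash
python3 -c "
from h import *
np.set_printoptions(precision=4,suppress=True)
rel()"
```

```text
t 15.8167 caddy in tote [-8.6704  0.4994 93.7175] yaw err 0.00011198926080097094 F tote [-0.43 -1.18  0.25] w 0.013961900787537642
```

Request:
{"method": "servo_tool", "body": {
  "series": [
    [[0, -1.5, 0, 0], [0, -1.5, 0, 0], [0, -1.5, 0, 0], [0, -1.5, 0, 0], [0, -1.5, 0, 0], [0, -1.5, 0, 0], [0, -1.5, 0, 0], [0, -1.5, 0, 0], [0, -1.5, 0, 0], [0, 0, 0, 0]]
  ]
}}

```text
t: 16.65
eef_pos: [0.595, -0.1536, 0.1592]
ee_rot: [-3.141, -0.0, -1.375]
force: [-2.2, -0.8, 0.8]
width: 0.0141
gripper_force: 30.0
```

```bash
python3 -c "
from h import *
np.set_printoptions(precision=4,suppress=True)
rel()"
```

```text
t 16.65 caddy in tote [ 4.8597  0.5034 93.5423] yaw err 0.00012145077502950796 F tote [-2.31 -0.36  0.85] w 0.014059144708322863
```

Request:
{"method": "servo_tool", "body": {
  "series": [
    [[0, -0.7, 0, 0], [0, -0.7, 0, 0], [0, -0.7, 0, 0], [0, -0.7, 0, 0], [0, -0.7, 0, 0], [0, 0, 0, 0], [0, 0, 0, 0], [0, 0, 0, 0], [0, 0, 0, 0], [0, 0, 0, 0]]
  ]
}}

```text
t: 17.48
eef_pos: [0.5984, -0.1529, 0.1594]
ee_rot: [-3.141, -0.0, -1.375]
force: [0.3, -0.8, 0.0]
width: 0.0142
gripper_force: 30.0
```

```bash
python3 -c "
from h import *
np.set_printoptions(precision=4,suppress=True)
rel()"
```

```text
t 17.4833 caddy in tote [ 8.3689  0.5169 93.7177] yaw err 0.00012645132462191233 F tote [ 0.19 -0.81  0.  ] w 0.014223296932412347
```

Request:
{"method": "servo_tool", "body": {
  "series": [
    [[0, -0.5, 0, 0], [0, -0.5, 0, 0], [0, -0.5, 0, 0], [0, -0.5, 0, 0], [0, -0.5, 0, 0], [0, -0.5, 0, 0], [0, -0.5, 0, 0], [0, -0.5, 0, 0], [0, -0.5, 0, 0], [0, 0, 0, 0]]
  ]
}}

```text
t: 18.32
eef_pos: [0.6022, -0.1521, 0.1592]
ee_rot: [3.141, 0.0, -1.375]
force: [-1.7, -1.2, 0.7]
width: 0.0138
gripper_force: 30.0
```

```bash
python3 -c "
from h import *
np.set_printoptions(precision=4,suppress=True)
rel()"
```

```text
t 18.3167 caddy in tote [12.2775  0.5063 93.4936] yaw err 2.7833331098514602e-05 F tote [-1.9  -0.88  0.7 ] w 0.013845688116092998
```

Request:
{"method": "servo_tool", "body": {
  "series": [
    [[0, -0.3, 0, 0], [0, -0.3, 0, 0], [0, -0.3, 0, 0], [0, -0.3, 0, 0], [0, 0, 0, 0], [0, 0, 0, 0], [0, 0, 0, 0], [0, 0, 0, 0], [0, 0, 0, 0], [0, 0, 0, 0]]
  ]
}}

```text
t: 19.15
eef_pos: [0.6035, -0.1518, 0.1592]
ee_rot: [3.141, 0.0, -1.375]
force: [-2.1, -0.0, -0.1]
width: 0.0141
gripper_force: 30.0
```

```bash
python3 -c "
from h import *
np.set_printoptions(precision=4,suppress=True)
rel()"
```

```text
t 19.15 caddy in tote [13.554   0.5369 93.5173] yaw err -2.7934474370383544e-05 F tote [-2.09  0.37 -0.08] w 0.01409354477256885
```

Request:
{"method": "servo_tool", "body": {
  "series": [
    [[0, -0.3, 0, 0], [0, -0.3, 0, 0], [0, -0.3, 0, 0], [0, -0.3, 0, 0], [0, 0, 0, 0], [0, 0, 0, 0], [0, 0, 0, 0], [0, 0, 0, 0], [0, 0, 0, 0], [0, 0, 0, 0]]
  ]
}}

```text
t: 19.98
eef_pos: [0.6041, -0.1517, 0.1591]
ee_rot: [3.14, 0.0, -1.375]
force: [-5.4, 0.2, 1.1]
width: 0.0139
gripper_force: 30.0
```

```bash
python3 -c "
from h import *
np.set_printoptions(precision=4,suppress=True)
rel()"
```

```text
t 19.9833 caddy in tote [14.1883  0.5888 93.4274] yaw err -0.00021960766849221658 F tote [-5.26  1.23  1.13] w 0.013923549318562352
```

Request:
{"method": "servo_tool", "body": {
  "series": [
    [[0, -0.3, 0, 0], [0, -0.3, 0, 0], [0, -0.3, 0, 0], [0, -0.2, 0, 0], [0, 0, 0, 0], [0, 0, 0, 0], [0, 0, 0, 0], [0, 0, 0, 0], [0, 0, 0, 0], [0, 0, 0, 0]]
  ]
}}

```text
t: 20.82
eef_pos: [0.6044, -0.1516, 0.1591]
ee_rot: [3.139, 0.0, -1.375]
force: [-8.4, 0.3, 2.5]
width: 0.0142
gripper_force: 30.0
```

```bash
python3 -c "
from h import *
np.set_printoptions(precision=4,suppress=True)
rel()"
```

```text
t 20.8167 caddy in tote [14.4664  0.6265 93.3804] yaw err -0.0003616685458330271 F tote [-8.15  1.92  2.5 ] w 0.014245591237182713
```

Request:
{"method": "servo_tool", "body": {
  "series": [
    [[0, -0.3, 0, 0], [0, -0.3, 0, 0], [0, -0.3, 0, 0], [0, 0, 0, 0], [0, 0, 0, 0], [0, 0, 0, 0], [0, 0, 0, 0], [0, 0, 0, 0], [0, 0, 0, 0], [0, 0, 0, 0]]
  ]
}}

```text
t: 21.65
eef_pos: [0.6045, -0.1516, 0.159]
ee_rot: [3.138, 0.001, -1.375]
force: [-10.6, -1.1, 5.1]
width: 0.0137
gripper_force: 30.0
```

```bash
python3 -c "
from h import *
np.set_printoptions(precision=4,suppress=True)
rel()"
```

```text
t 21.65 caddy in tote [14.6362  0.6088 93.3426] yaw err -0.0004808569282606645 F tote [-10.56   0.99   5.07] w 0.01366350149152227
```

Request:
{"method": "servo_tool", "body": {
  "series": [
    [[0, 0.5, 0, 0], [0, 0.5, 0, 0], [0, 0.5, -0.2, 0], [0, 0.2, -0.1, 0], [0, 0, 0, 0], [0, 0, 0, 0], [0, 0, 0, 0], [0, 0, 0, 0], [0, 0, 0, 0], [0, 0, 0, 0]]
  ]
}}

```text
t: 22.48
eef_pos: [0.6043, -0.1516, 0.1593]
ee_rot: [3.14, 0.0, -1.375]
force: [-5.6, -0.1, 1.0]
width: 0.0136
gripper_force: 30.0
```

```bash
python3 -c "
from h import *
np.set_printoptions(precision=4,suppress=True)
rel()"
```

```text
t 22.4833 caddy in tote [14.4025  0.6249 93.5584] yaw err -0.00027719492705841065 F tote [-5.54  1.03  1.02] w 0.013641582294982545
```

Request:
{"method": "servo_tool", "body": {
  "series": [
    [[0, 0, 0, 0], [0, 0, 0, 0], [0, 0, 0, 0], [0, 0, 0, 0], [0, 0, 0, 0], [0, 0, 0, 0], [0, 0, 0, 0], [0, 0, 0, 0], [0, 0, 0, 0], [0, 0, 0, 0]]
  ],
  "claw": -0.3
}}

```text
t: 23.32
eef_pos: [0.605, -0.1516, 0.1596]
ee_rot: [-3.142, -0.0, -1.375]
force: [0.2, 0.8, 0.4]
width: 0.0565
gripper_force: 0.0
```

Request:
{"method": "servo_tool", "body": {
  "series": [
    [[0, 0, 0, 0], [0, 0, 0, 0], [0, 0, -5, 0], [0, 0, -10, 0], [0, 0, -20, 0], [0, 0, -30, 0], [0, 0, -40, 0], [0, 0, -30, 0], [0, 0, -15, 0], [0, 0, 0, 0]]
  ]
}}

```text
t: 24.15
eef_pos: [0.6067, -0.1521, 0.3158]
ee_rot: [-3.133, -0.003, -1.374]
force: [0.6, -0.0, 0.4]
width: 0.0567
gripper_force: 0.0
```

Request:
{"method": "servo_tool", "body": {
  "series": [
    [[40, 0, 0, 0], [40, 0, 0, 0], [20, 0, 0, 0], [0, 0, 0, 0], [0, 0, 0, 0], [0, 0, 0, 0], [0, 0, 0, 0], [0, 0, 0, 0], [0, 0, 0, 0], [0, 0, 0, 0]]
  ]
}}

```text
t: 24.98
eef_pos: [0.6246, -0.249, 0.3099]
ee_rot: [-3.141, -0.0, -1.374]
force: [-0.6, 0.1, 0.1]
width: 0.0569
gripper_force: 0.0
```

```bash
python3 - <<'E'
from h import *
np.set_printoptions(precision=4,suppress=True)
rel()
im=snap('wrist'); c=cal('wrist')
u=proj(c,[.603,-.152,.12])[0].astype(int)
x0,y0=max(0,u[0]-130),max(0,u[1]-100);print(x0,y0)
b=cv2.cvtColor(im,4)[y0:y0+190,x0:x0+260]
cv2.imwrite('pics/w4c.png',cv2.convertScaleAbs(cv2.resize(b,None,fx=3,fy=3,interpolation=2),alpha=1.4))
E
```

```text
t 24.9833 caddy in tote [ 15.3167 -98.8274 244.2383] yaw err 0.0009230747578363174 F tote [-0.6   0.17  0.14] w 0.05688987277332993
122 144
```

View pics/w4c.png

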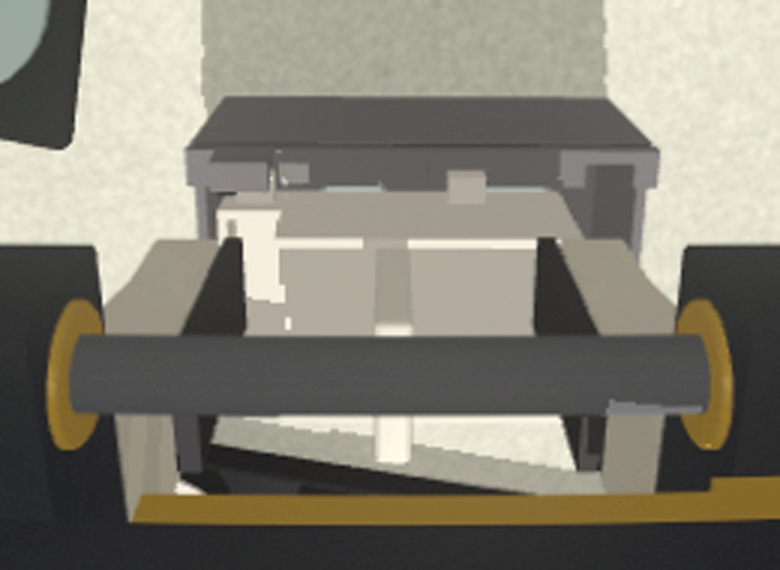

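The caddy lies flat on the rails. Its leading lug is under the keeper at about (272,180), and the bump shows free behind it at (295,172). The gripper is clear, so I'm handing in.

```bash
python3 -c "
from station import ticket
print(ticket.job_done())"
```

```text
the job is handed in; nothing more can be done
None
```

The white caddy is on the grey tote's rails, slid home against the end stops with about 10.6 N (some 8.5 N over the rubbing) and let go flat with the bumps clear behind its lugs; I skipped the half turn because its low end already pointed away from the robot, contrary to the brief, and the hand-in returned no verdict.

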